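Put the long sample bottle on the bottle roller and start it at two-dot speed

ROBOT

A 7-joint arm with a two-finger parallel gripper is mounted at the origin on the work surface. World frame = base frame: x ahead of the robot, y to its left, z up, the work surface at z = 0. Lengths are in m, angles in rad, forces in N, time in s.
With the tool pointing down it reaches from about 0.425 to 0.875 m from the base axis. Payload 4.7 kg.
Tool frame: the origin (TCP) lies between the finger pads, 19 mm behind the fingertips; this is the grasp point; z points along the fingers, y is the line along which they close (so a half turn about z gives the same grasp; the last joint's range is limited). The gripper opens to 87 mm and grips with 3 to 60 N. Pads are 19 mm wide; open, the fingers measure 117 mm over their backs; the gripper's body (75 mm by 190 mm) begins 51 mm behind the grasp point.
Start: joints at [-1.092, 0.321, -0.07, 1.45, 0.023, 1.371, -0.057], TCP at [0.291, 0.581, 0.241] pointing down, gripper open.
Joint ranges: [-2.86, 2.86], [-0.3, 2.09], [-1.38, 1.24], [0.06, 2.45], [-1.56, 4.7], [0.09, 2.05], [-2.69, 2.69]. Speed limits (rad/s): [2.57, 2.57, 3.14, 3.14, 3.14, 3.14, 3.14].

INTERFACE

Orientations are given as a rotation vector (axis times angle).
In Python, from bench import ctrl gives the robot as it stands.
- The arm moves only by the tool send_rows, never from a script. Its argument "steps" is a list of rows, each an object of numbers: "tx", "ty", "tz": the shift along the tool's x, y, z in units of 60 mm (1.0 is 60 mm); "turn": the turn about the tool's z in units of 8 degrees (1.0 is 8 degrees); "grip": the opening, from 0 (shut) to 1 (fully open). A call has 1 to 12 rows; each row shifts and turns the commanded pose from where the row before left it, along the tool's axes as they then stand; what a row does not reach is not made up. A row lasts 1/8 s, in which the tool goes at most 62.5 mm and 10.7 degrees, less where a joint would pass 70% of its speed; a pose out of reach is approached as far as the arm can. A call is refused whole if a number of a shift passes 1 or a number of a turn 1, either way. A call with a gripper value outside its range is refused whole. The fingers move at their own pace and stop on an object; "newtons" is the grip in N (left out, the last holds). Time passes only in rows, so rows that do not move let the fingers close. It gives the time, the measured TCP pose, the force, the opening and the grip force at its end, in the units of the state.
- ctrl.get_state(): the state, without advancing time (a new reading comes with each control period).
- ctrl.get_image(name): name is "scene" or "top" or "wrist"; returns a dict with "pixels" (480x640x3 uint8, red, green, blue), "K" (3x3 intrinsics, pixels), "dist" ([k1, k2, p1, p2, k3] as OpenCV has them; the pictures are not rectified), "cam_to_world" (4x4, takes a point from camera to world coordinates); the wrist camera has in their place "T_tool_cam" (4x4, takes a point from camera to tool coordinates, whose origin is the TCP and whose axes are the flange's). Camera axes: x right, y down, z forward; pixel columns grow to the right and rows downward; lengths in m; the calibration is good to about 2 mm. A picture is of the moment at which its call begins: read the wrist's pose just before it. There is no depth.
- ctrl.close_job(): hands the job in; it is judged then, once.
The state is a dict: "time": time; "joint_positions": joint angles; "qd": joint speeds; "joint_torque": joint torques, N m; "position": TCP position; "tool_rot": TCP orientation; "ft_force": force on the tool from outside, world axes, zero at the start; "torque": the same for the moment, N m; "grip_width": opening from 0.0 (shut) to 1.0 (fully open); "grip_force": force on a finger pad.
Only numpy, scipy, OpenCV 4.12 (cv2) and the standard library are available. Lean on these libraries where they do the work, as an engineer would, in place of code of your own. Each camera call takes 0.05 s, during which the arm holds its last target. There are 200 camera calls.

TASK

Lift the longest of the three sample bottles out of the grey bin and lay it on its side in the valley between the two rollers of the bottle roller, lengthwise along them, setting it down rather than dropping it. Then, with the bottle lying there and let go, turn the roller's selector knob clockwise until its white pointer is at the two-dot mark. Leave the two shorter bottles in the bin and do not push about or knock over the beaker and the steel spindle that stand nearby.

Things in the scene. Friction and masses are not known exactly. Their poses are not given: they have to be found in the camera images.
- bottle_long: the longest lying white plastic sample bottle with black screw cap: straight round body 48 mm diameter and 95 mm long, then a cap 40 mm diameter; overall 118 mm. Origin on its long axis, at the middle of the straight body; x along the axis towards the cap (it may have rolled about x). About 0.2 kg. It starts in the bin
- bottle_mid: the middle-sized lying white plastic sample bottle with black screw cap: straight round body 48 mm diameter and 68 mm long, then a cap 40 mm diameter; overall 91 mm. Origin on its long axis, at the middle of the straight body; x along the axis towards the cap (it may have rolled about x). Stays in the bin
- bottle_short: the shortest lying white plastic sample bottle with black screw cap: straight round body 48 mm diameter and 44 mm long, then a cap 40 mm diameter; overall 67 mm. Origin on its long axis, at the middle of the straight body; x along the axis towards the cap (it may have rolled about x). Stays in the bin
- bin: grey open-topped plastic bin, fixed, outside 190 (x) by 290 (y) by 55 (z) mm, walls 4 mm, inner floor about 4 mm above the table. Origin under its centre on the table. The three bottles lie side by side in it, roughly along its x, about 82 mm apart in its y, in any order
- roller: bottle roller, a fixed machine: grey base 210 (x) by 270 (y) mm, flat top 45 mm above the table; origin under its centre on the table. Two black rollers, 22 mm diameter, 218 mm long, run along its y at x = 32 and 68 mm, axes 62 mm above the table; white end cheeks 12 mm thick at y = -116 and 116 mm, tops 85 mm above the table. The selector knob is at x = -60 mm
- cradle (a point): point on the roller machine where a 48 mm bottle's axis lies when it rests on both rollers: midway along the rollers, 92 mm above the table (roller tops are at 73 mm). y is along the rollers, x across them, z up
- selector_grip (a point): point on the knob's axis 74 mm above the table, where the TCP grips. Black knob: disc 44 mm diameter, its top 8 mm above the machine's flat top, with an upright grip bar 14 mm wide (x), 44 mm long (y), top 76 mm above the table. The point turns with the knob: y along the bar, +y towards the end with the white pointer line
- selector (a joint): angle of the selector knob in rad, growing clockwise seen from above, stops at 0 and 2.1; it stays where it is left. Black marks on a white panel around it: a bar (off) at 0, one dot at 0.7, two dots in line outwards at 1.4, three dots in line at 2.1. At 0 the pointer is along the machine's +y, at 1.57 along its +x (towards the rollers)
- beaker: empty glass beaker, 68 mm diameter, 90 mm high, standing near the bin's far side; origin under its centre
- spindle: steel disc spindle lying in a small black rest, about 150 mm long (x), 50 mm wide, 41 mm high, near the roller machine's far side; origin under its middle
There are look-alikes about, which are no part of the job. Leave any purple look-alike of the bottle_short alone.

How it is judged:
By the outcome, as a careful person would: the job done as asked, in the order asked, and still so for the second after the job is handed in, with the robot touching nothing.
It also fails if it takes over 53 s, if anything falls off the work surface, if the arm or the gripper's body presses on something with over 40 N, if the wrist force passes 120 N, or if a joint passes its speed limit or range.

## Working session

There is one attempt and no reset: what is moved stays moved. The work goes in short steps, Python scripts to look and compute and a tool call to move; the robot and the scene stay as the last step left them, time stands still between calls to the robot, and variables do not carry over. Pictures are saved under pics/ and viewed, at most 10 in all, crops included, and the job is handed in when it is done.

Besides the shell and the picture viewer there is one more tool, called after "Emit:" as name(argument=value, ...), one argument or row to a line, values as JSON. send_rows: Moves the arm, as the interface text tells. Its arguments: {"type":"object","properties":{"steps":{"type":"array"},"newtons":{"type":"number"}},"required":["steps"]}

```bash
ls; mkdir -p pics; python3 - <<'E'
from bench import ctrl
import cv2,numpy as np
s=ctrl.get_state();print(s['time'],s['position'],s['tool_rot'],s['grip_width'])
for n in("scene","top"):
    i=ctrl.get_image(n);cv2.imwrite(f'pics/{n}0.png',i['pixels'][:,:,::-1])
    np.savez(f'{n}.npz',K=i['K'],d=i['dist'],T=i['cam_to_world']);print(n,i['K'],i['dist'],i['cam_to_world'])
E
```

```text
pics
0.0 [0.29118559 0.58055607 0.24014636] [-7.23457707e-01 -3.05684379e+00  3.01134725e-03] 0.9995497259423973
scene [[479.10719393   0.         320.00200647]
 [  0.         479.10719393 240.74999234]
 [  0.           0.           1.        ]] [-0.06507602  0.          0.          0.          0.        ] [[-0.07399561  0.81184984 -0.57915843  1.10245029]
 [ 0.9972045   0.06628268 -0.03449345  0.12082547]
 [ 0.01038467 -0.58009176 -0.81448494  0.90350214]
 [ 0.          0.          0.          1.        ]]
top [[457.78066739   0.         315.92547457]
 [  0.         457.78066739 236.51263246]
 [  0.           0.           1.        ]] [-0.10024338  0.          0.          0.          0.        ] [[-0.00852854 -0.992158    0.1246987   0.40825901]
 [-0.99982614  0.00639293 -0.01751635  0.07457938]
 [ 0.0165818  -0.1248264  -0.99204003  1.13046609]
 [ 0.          0.          0.          1.        ]]
```

View pics/top0.png

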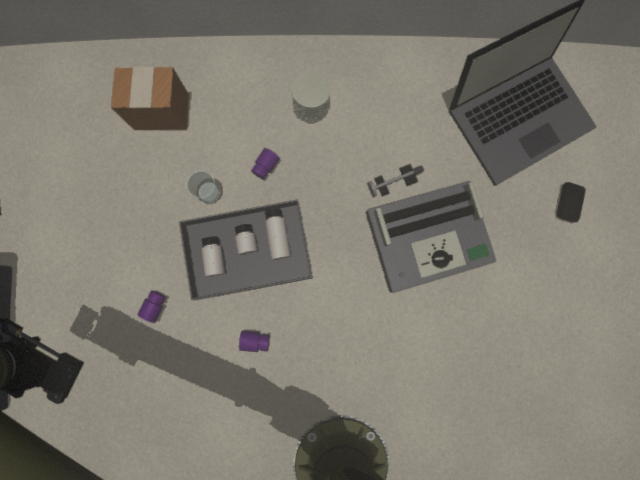

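View pics/scene0.png

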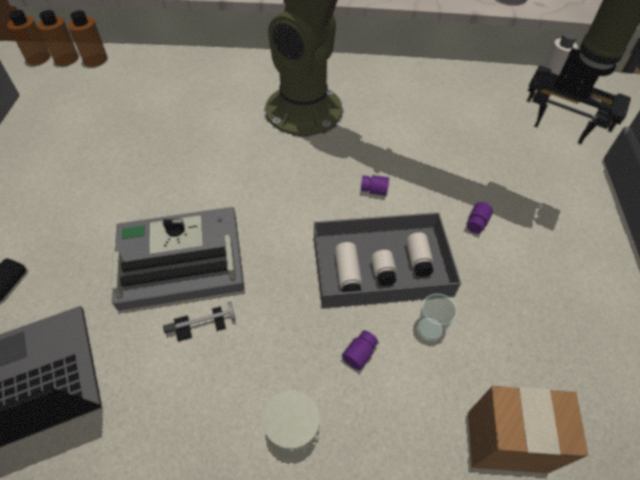

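The top view shows the bin around (246,250), with the long bottle at about (277,235) and its cap up. The roller is around (432,237), the knob at (441,259), the beaker at (205,188) and the spindle at (396,180). I'll enlarge the top view for the details.

```bash
python3 - <<'E'
import cv2
a=cv2.imread('pics/top0.png')
cv2.imwrite('pics/c1.png',cv2.resize(a[190:305,355:505],None,fx=5,fy=5,interpolation=cv2.INTER_CUBIC))
cv2.imwrite('pics/c2.png',cv2.resize(a[190:305,172:322],None,fx=5,fy=5,interpolation=cv2.INTER_CUBIC))
E
```

```text
(no output)
```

View pics/c1.png

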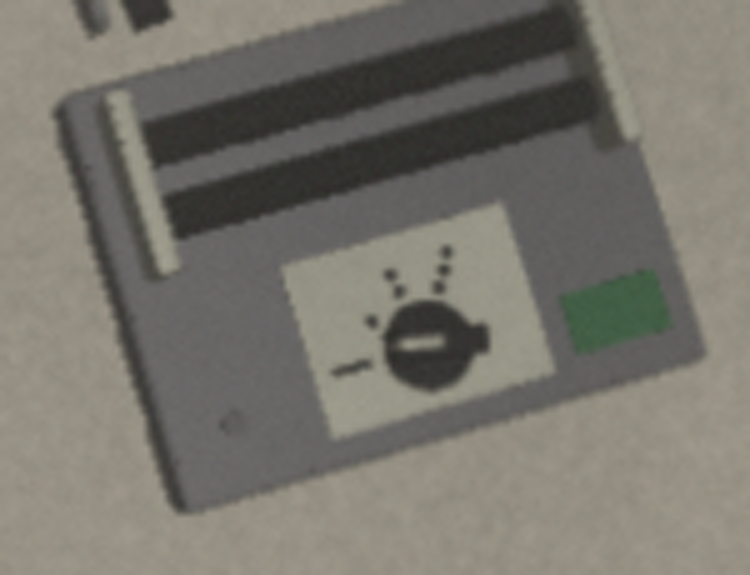

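View pics/c2.png

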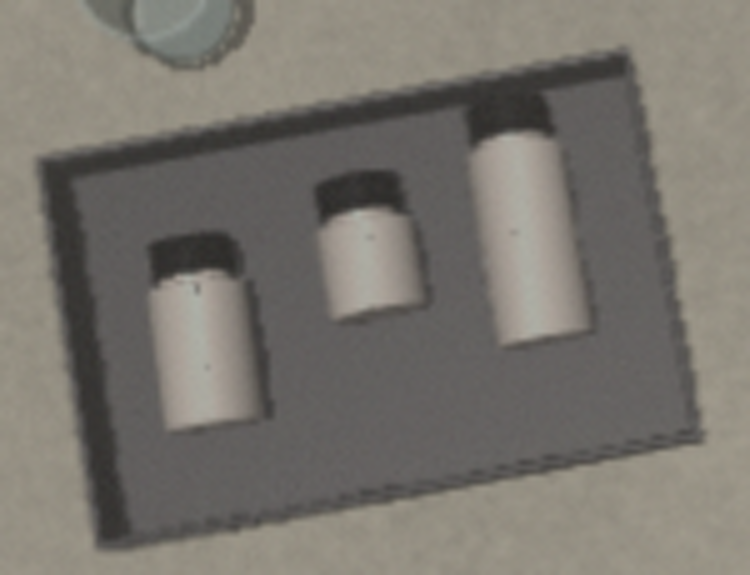

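The crops give sub-pixel positions. In c1 the base corners are at (185,512), (705,352) and (60,103), the dots are around (391,275) to (448,252), and the pointer is between off and one dot. In c2 the long bottle runs from its bottom at (546,338) to its shoulder at (512,137).

```bash
cat > h.py <<'E'
import numpy as np,cv2
from scipy.optimize import least_squares
def cam(n): return np.load(f'{n}.npz')
def ray(n,uv):
    c=cam(n);p=cv2.undistortPoints(np.array(uv,float).reshape(-1,1,2),c['K'],c['d'])[:,0]
    return c['T'][:3,3],np.c_[p,np.ones(len(p))]@c['T'][:3,:3].T
def onz(n,uv,z):
    o,d=ray(n,uv);return o+d*((np.asarray(z)-o[2])/d[:,2])[:,None]
def proj(n,P):
    c=cam(n);W=np.linalg.inv(c['T'])
    return cv2.projectPoints(np.array(P,float),cv2.Rodrigues(W[:3,:3])[0],W[:3,3],c['K'],c['d'])[0][:,0]
def go(x,y,z,th):
    """th: tool y direction (deg); prints turn units, then tx,ty,tz units after that turn"""
    from bench import ctrl
    s=ctrl.get_state();R=cv2.Rodrigues(np.array(s['tool_rot']))[0]
    t0=np.degrees(np.arctan2(R[1,1],R[0,1]));dt=(t0-th+90)%180-90
    t=np.radians(t0-dt);d=np.array([x,y,z])-s['position']
    print('t',round(s['time'],2),'pos',s['position'].round(4) if hasattr(s['position'],'round') else s['position'],'yaw',round(t0,2),'turn',round(dt/8,3),'(after) t',((np.array([-d[0]*np.sin(t)+d[1]*np.cos(t),d[0]*np.cos(t)+d[1]*np.sin(t),-d[2]]))/.06).round(3),'tilt',np.round(R[:,2],4),'F',np.round(s['ft_force'],1),'grip',s['grip_width'],'q7',s['joint_positions'][6])
E
python3 - <<'E'
from h import *
f=lambda c,o:(np.array(c)+.5)/5-.5+np.array(o)
o1=(355,190);o2=(172,190)
k=np.array([-.06,0])
uv=f([(185,512),(705,352),(60,103),(391,275),(400,292),(448,252),(443,270),(438,288),(372,321),(351,369)],o1)
w=onz('top',uv,[.045]*10)
# dots: unknown radii -> constrain only bearing about the knob axis
ang=[1.4,1.4,2.1,2.1,2.1,.7,0]
def res(p):
    c,s=np.cos(p[2]),np.sin(p[2]);m=(w[:,:2]-p[:2])@np.array([[c,-s],[s,c]])
    r=list((m[:3]-[[-.105,.135],[-.105,-.135],[.105,.135]]).ravel())
    for q,a in zip(m[3:]-k,ang): r.append(q[0]*np.cos(a)-q[1]*np.sin(a))
    return np.array(r)
s=least_squares(res,[.45,-.2,.27],x_scale=[1,1,1]);p=s.x;print('roller',p,np.degrees(p[2]));print((s.fun*1000).round(1))
c,sn=np.cos(p[2]),np.sin(p[2]);L=lambda x,y:p[:2]+[c*x-sn*y,sn*x+c*y]
print('cradle',L(.05,0),'knob',L(-.06,0))
e=onz('top',f([(385,344),(488,340),(400,343),(440,342)],o1),[.076]*4)[:,:2]
for a,b in((1,0),(3,2)):
    d=e[a]-e[b];th=np.degrees(np.arctan2(-d[1],-d[0]));print('pointer dir',th,'knob angle',90+np.degrees(p[2])-th,'mid',(e[a]+e[b])/2,np.linalg.norm(d))
b=onz('top',f([(546,338),(512,137),(508,93)],o2),[.028]*3);print(b,np.linalg.norm(b[0]-b[1]),'mid',(b[0]+b[1])/2,np.degrees(np.arctan2(*(b[1]-b[0])[[1,0]])))
W=onz('top',f([(630,55),(705,440),(100,545),(42,160)],o2),[.055]*4);print('bin',W.mean(0),W)
mid=(b[0]+b[1])/2
P=[[*L(.032,y),.062] for y in(-.109,.109)]+[[*L(.068,y),.062] for y in(-.109,.109)]+[[*L(.05,0),.092]]
print('top px crop',((proj('top',P)-o1)*5).round())
# overlay in scene for check
P+=[[*L(x,y),.045] for x in(-.105,.105) for y in(-.135,.135)]+[[*L(-.06,0),.076],b[0],b[1]]
i=cv2.imread('pics/scene0.png')
i=cv2.resize(i,None,fx=3,fy=3,interpolation=cv2.INTER_CUBIC)
for q in proj('scene',P): cv2.circle(i,tuple(int(v) for v in q*3+1),3,(0,0,255),-1)
cv2.imwrite('pics/ov.png',np.hstack([i[570:950,320:750],i[680:1060-0,960:1300]]))
from bench import ctrl
go(mid[0],mid[1],.2,np.degrees(np.arctan2(*(b[1]-b[0])[[1,0]]))+90)
E
```

```text
roller [ 0.54700438 -0.22533178  0.27912816] 15.992865259235778
[ 2.5  1.   2.   2.9 -2.9 -0.1  0.7  0.8  1.4  0.8  0.2  0.2 -0.7]
cradle [ 0.59506918 -0.2115559 ] knob [ 0.48932661 -0.24186284]
pointer dir 91.61578507324606 knob angle 14.377080185989712 mid [ 0.48828632 -0.23815701] 0.049236824537327376
pointer dir 90.84405998859233 knob angle 15.148805270643436 mid [ 0.48813103 -0.23023053] 0.019074827165384407
[[0.49707983 0.1403002  0.028     ]
 [0.5954711  0.15699163 0.028     ]
 [0.61730523 0.15903293 0.028     ]] 0.09979702386711894 mid [0.54627547 0.14864592 0.028     ] 9.628184965501132
bin [0.5142762  0.22263587 0.055     ] [[0.63030507 0.09869175 0.055     ]
 [0.44645825 0.06421127 0.055     ]
 [0.39891707 0.34774926 0.055     ]
 [0.5814244  0.37989118 0.055     ]]
top px crop [[584.  94.]
 [158. 219.]
 [560.  23.]
 [136. 147.]
 [379. 109.]]
t 0.1 pos [0.2912 0.5806 0.2403] yaw 63.37 turn -4.532 (after) t [-2.988 -7.809  0.671] tilt [-7.0e-04 -1.6e-03 -1.0e+00] F [0.3 0.2 0.4] grip 1.0002094618283066 q7 -0.05691062607484894
```

View pics/ov.png

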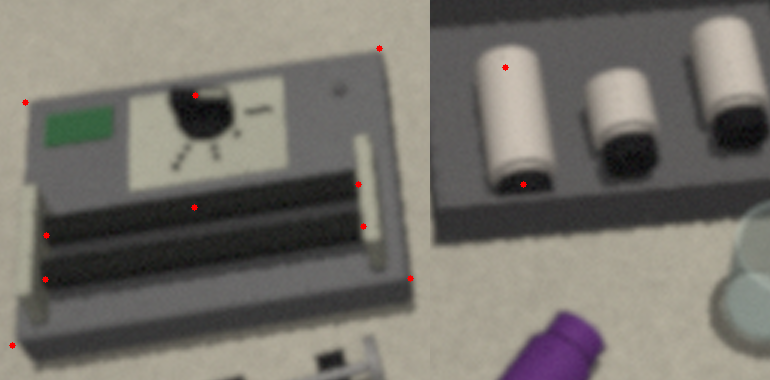

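The scene overlay lands within about 1–2 px of the roller corners and bottle ends, so I can move.

Emit:
send_rows(
  steps=[
    {"turn": -0.9,"grip": 0.75},
    {"turn": -0.9,"grip": 0.75},
    {"turn": -0.9,"grip": 0.75},
    {"turn": -0.9,"grip": 0.75},
    {"turn": -0.93,"grip": 0.75},
  ],
  newtons=20,
)

```text
validation failed for argument at $.st...
```

Emit:
send_rows(
  steps=[
    {"tx": -0.3,"ty": -0.78},
    {"tx": -0.3,"ty": -0.78},
    {"tx": -0.3,"ty": -0.78},
    {"tx": -0.3,"ty": -0.78},
    {"tx": -0.3,"ty": -0.78},
    {"tx": -0.3,"ty": -0.78},
    {"tx": -0.3,"ty": -0.78},
    {"tx": -0.3,"ty": -0.78},
    {"tx": -0.3,"ty": -0.78},
    {"tx": -0.29,"ty": -0.79},
    {},
    {},
  ],
)

```text
validation failed for argument at $.st...
```

```bash
python3 - <<'E'
from h import *
from bench import ctrl
go(.5463,.1486,.2,99.8)
s=ctrl.get_state();i=ctrl.get_image('wrist')
R=cv2.Rodrigues(np.array(s['tool_rot']))[0];T=np.eye(4);T[:3,:3]=R;T[:3,3]=s['position']
np.savez('wrist.npz',K=i['K'],d=i['dist'],T=T@i['T_tool_cam'])
im=i['pixels'][:,:,::-1].copy();cv2.imwrite('pics/w0.png',im)
a=np.radians(9.63);m=np.array([.5463,.1486,.028]);u=np.array([np.cos(a),np.sin(a),0])
for q in proj('wrist',[m,m+.0475*u,m-.0475*u,m+.0705*u]): cv2.circle(im,tuple(int(v) for v in q),3,(0,0,255),-1)
cv2.imwrite('pics/w0o.png',im);print(i['T_tool_cam'],s['joint_positions'])
E
```

```text
t 0.1 pos [0.2912 0.5806 0.2403] yaw 63.37 turn -4.554 (after) t [-2.965 -7.819  0.671] tilt [-7.0e-04 -1.6e-03 -1.0e+00] F [0.3 0.2 0.4] grip 1.0002094618283066 q7 -0.05691062607484894
[[-2.82939640e-04 -9.66279374e-01 -2.57495809e-01  6.99503523e-02]
 [ 9.99999082e-01  6.77257866e-05 -1.35295954e-03  4.51018466e-05]
 [ 1.32477600e-03 -2.57495955e-01  9.66278468e-01 -1.41961110e-01]
 [ 0.00000000e+00  0.00000000e+00  0.00000000e+00  1.00000000e+00]] [-1.09191363  0.32177306 -0.07009439  1.45154187  0.02258687  1.37082554
 -0.05691063]
```

View pics/w0o.png

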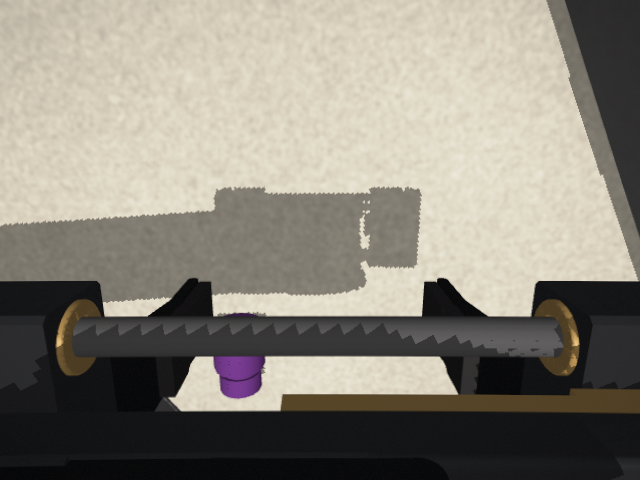

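The moves were refused, so the picture only shows bare table with the arm's shadow and a purple decoy at (240,360). I'll send rows with every field filled in.

Emit:
send_rows(
  steps=[
    {"tx": 0,"ty": 0,"tz": 0,"turn": -0.9,"grip": 0.75},
    {"tx": 0,"ty": 0,"tz": 0,"turn": -0.9,"grip": 0.75},
    {"tx": 0,"ty": 0,"tz": 0,"turn": -0.9,"grip": 0.75},
    {"tx": 0,"ty": 0,"tz": 0,"turn": -0.9,"grip": 0.75},
    {"tx": 0,"ty": 0,"tz": 0,"turn": -0.93,"grip": 0.75},
  ],
  newtons=20,
)

```text
time: 0.78
position: [0.2913, 0.5808, 0.2408]
tool_rot: [0.27, -3.13, 0.001]
ft_force: [-1.2, 0.2, 1.2]
grip_width: 0.75
grip_force: 0.0
```

Emit:
send_rows(
  steps=[
    {"tx": -0.3,"ty": -0.78,"tz": 0,"turn": 0,"grip": 0.75},
    {"tx": -0.3,"ty": -0.78,"tz": 0,"turn": 0,"grip": 0.75},
    {"tx": -0.3,"ty": -0.78,"tz": 0,"turn": 0,"grip": 0.75},
    {"tx": -0.3,"ty": -0.78,"tz": 0,"turn": 0,"grip": 0.75},
    {"tx": -0.3,"ty": -0.78,"tz": 0,"turn": 0,"grip": 0.75},
    {"tx": -0.3,"ty": -0.78,"tz": 0,"turn": 0,"grip": 0.75},
    {"tx": -0.3,"ty": -0.78,"tz": 0,"turn": 0,"grip": 0.75},
    {"tx": -0.3,"ty": -0.78,"tz": 0,"turn": 0,"grip": 0.75},
    {"tx": -0.3,"ty": -0.78,"tz": 0,"turn": 0,"grip": 0.75},
    {"tx": -0.29,"ty": -0.79,"tz": 0,"turn": 0,"grip": 0.75},
    {"tx": 0,"ty": 0,"tz": 0,"turn": 0,"grip": 0.75},
    {"tx": 0,"ty": 0,"tz": 0,"turn": 0,"grip": 0.75},
  ],
)

```text
time: 2.28
position: [0.5461, 0.1495, 0.2409]
tool_rot: [0.263, -3.13, -0.001]
ft_force: [0.1, 0.2, -0.7]
grip_width: 0.747
grip_force: 0.0
```

```bash
python3 - <<'E'
from h import *
from bench import ctrl
go(.5463,.1486,.2,99.8)
s=ctrl.get_state();i=ctrl.get_image('wrist')
R=cv2.Rodrigues(np.array(s['tool_rot']))[0];T=np.eye(4);T[:3,:3]=R;T[:3,3]=s['position']
np.savez('wrist.npz',K=i['K'],d=i['dist'],T=T@i['T_tool_cam'])
im=i['pixels'][:,:,::-1].copy();cv2.imwrite('pics/w1.png',im)
a=np.radians(9.63);m=np.array([.5463,.1486,.028]);u=np.array([np.cos(a),np.sin(a),0])
for q in proj('wrist',[m,m+.0475*u,m-.0475*u,m+.0705*u]): cv2.circle(im,tuple(int(v) for v in q),3,(0,0,255),-1)
cv2.imwrite('pics/w1o.png',im)
E
```

```text
t 2.27 pos [0.5461 0.1495 0.2409] yaw 99.61 turn -0.024 (after) t [-0.001 -0.015  0.682] tilt [-8.e-04  6.e-04 -1.e+00] F [ 0.1  0.2 -0.7] grip 0.7474741670520008 q7 1.4471947842289288
```

View pics/w1o.png

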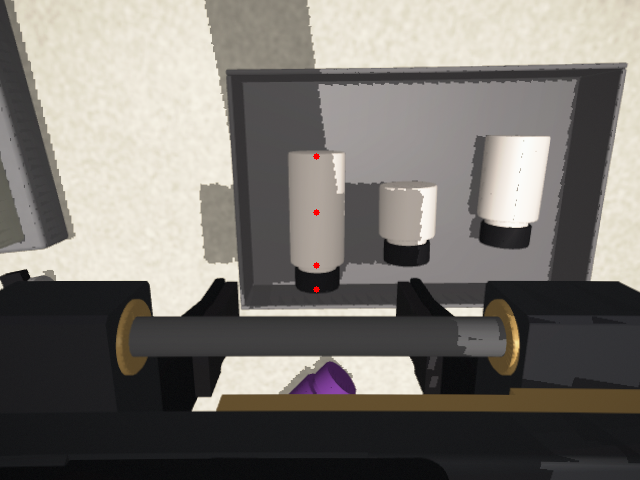

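The model dots sit on the long bottle's axis (columns 288–345, centre 316), so I'll descend and grasp.

Emit:
send_rows(
  steps=[
    {"tx": 0,"ty": -0.015,"tz": 0.7,"turn": -0.02,"grip": 0.75},
    {"tx": 0,"ty": 0,"tz": 0.8,"turn": 0,"grip": 0.75},
    {"tx": 0,"ty": 0,"tz": 0.8,"turn": 0,"grip": 0.75},
    {"tx": 0,"ty": 0,"tz": 0.6,"turn": 0,"grip": 0.75},
    {"tx": 0,"ty": 0,"tz": 0.35,"turn": 0,"grip": 0.75},
    {"tx": 0,"ty": 0,"tz": 0.2,"turn": 0,"grip": 0.75},
    {"tx": 0,"ty": 0,"tz": 0,"turn": 0,"grip": 0.75},
    {"tx": 0,"ty": 0,"tz": 0,"turn": 0,"grip": 0.4},
    {"tx": 0,"ty": 0,"tz": 0,"turn": 0,"grip": 0.4},
    {"tx": 0,"ty": 0,"tz": 0,"turn": 0,"grip": 0.4},
    {"tx": 0,"ty": 0,"tz": 0,"turn": 0,"grip": 0.4},
  ],
  newtons=20,
)

```text
time: 3.7
position: [0.5473, 0.1486, 0.0352]
tool_rot: [-0.267, 3.129, 0.001]
ft_force: [-0.5, 0.6, 4.8]
grip_width: 0.544
grip_force: 20.0
```

Emit:
send_rows(
  steps=[
    {"tx": 0,"ty": 0,"tz": -0.3,"turn": 0,"grip": 0.4},
    {"tx": 0,"ty": 0,"tz": -0.6,"turn": 0,"grip": 0.4},
    {"tx": 0,"ty": 0,"tz": -0.7,"turn": 0,"grip": 0.4},
    {"tx": 0,"ty": 0,"tz": -0.7,"turn": 0,"grip": 0.4},
    {"tx": 0,"ty": 0,"tz": -0.7,"turn": 0,"grip": 0.4},
    {"tx": 0,"ty": 0,"tz": -0.4,"turn": 0,"grip": 0.4},
    {"tx": 0,"ty": 0,"tz": 0,"turn": 0,"grip": 0.4},
    {"tx": 0,"ty": 0,"tz": 0,"turn": 0,"grip": 0.4},
  ],
)

```text
time: 4.7
position: [0.5457, 0.1477, 0.237]
tool_rot: [0.267, -3.128, 0.001]
ft_force: [-0.7, -0.0, -2.8]
grip_width: 0.544
grip_force: 20.0
```

```bash
python3 -c "
from h import *
go(.5951,-.2116,.24,16)"
```

```text
t 4.7 pos [0.5457 0.1477 0.237 ] yaw 99.76 turn 10.47 (after) t [-5.983 -0.86  -0.051] tilt [-2.2e-03 -8.0e-04 -1.0e+00] F [-0.7 -0.  -2.8] grip 0.5442477111321585 q7 1.4525822924277383
```

Emit:
send_rows(
  steps=[
    {"tx": 0,"ty": 0,"tz": 0,"turn": 0.87,"grip": 0.4},
    {"tx": 0,"ty": 0,"tz": 0,"turn": 0.87,"grip": 0.4},
    {"tx": 0,"ty": 0,"tz": 0,"turn": 0.87,"grip": 0.4},
    {"tx": 0,"ty": 0,"tz": 0,"turn": 0.87,"grip": 0.4},
    {"tx": 0,"ty": 0,"tz": 0,"turn": 0.87,"grip": 0.4},
    {"tx": 0,"ty": 0,"tz": 0,"turn": 0.88,"grip": 0.4},
    {"tx": 0,"ty": 0,"tz": 0,"turn": 0.87,"grip": 0.4},
    {"tx": 0,"ty": 0,"tz": 0,"turn": 0.87,"grip": 0.4},
    {"tx": 0,"ty": 0,"tz": 0,"turn": 0.87,"grip": 0.4},
    {"tx": 0,"ty": 0,"tz": 0,"turn": 0.87,"grip": 0.4},
    {"tx": 0,"ty": 0,"tz": 0,"turn": 0.88,"grip": 0.4},
    {"tx": 0,"ty": 0,"tz": 0,"turn": 0.88,"grip": 0.4},
  ],
)

```text
time: 6.2
position: [0.5455, 0.1477, 0.236]
tool_rot: [-1.895, -2.504, 0.005]
ft_force: [0.2, 0.7, -3.0]
grip_width: 0.544
grip_force: 20.0
```

Emit:
send_rows(
  steps=[
    {"tx": -0.5,"ty": -0.08,"tz": 0,"turn": 0,"grip": 0.4},
    {"tx": -0.7,"ty": -0.1,"tz": 0,"turn": 0,"grip": 0.4},
    {"tx": -0.7,"ty": -0.1,"tz": 0,"turn": 0,"grip": 0.4},
    {"tx": -0.7,"ty": -0.1,"tz": 0,"turn": 0,"grip": 0.4},
    {"tx": -0.7,"ty": -0.1,"tz": 0,"turn": 0,"grip": 0.4},
    {"tx": -0.7,"ty": -0.1,"tz": 0,"turn": 0,"grip": 0.4},
    {"tx": -0.7,"ty": -0.1,"tz": 0,"turn": 0,"grip": 0.4},
    {"tx": -0.7,"ty": -0.1,"tz": 0,"turn": 0,"grip": 0.4},
    {"tx": -0.58,"ty": -0.08,"tz": 0,"turn": 0,"grip": 0.4},
    {"tx": 0,"ty": 0,"tz": 0,"turn": 0,"grip": 0.4},
    {"tx": 0,"ty": 0,"tz": 0,"turn": 0,"grip": 0.4},
  ],
)

```text
time: 7.58
position: [0.5954, -0.21, 0.2365]
tool_rot: [-1.888, -2.507, 0.001]
ft_force: [0.6, 0.8, -2.4]
grip_width: 0.544
grip_force: 20.0
```

```bash
python3 - <<'E'
from h import *
from bench import ctrl
go(.5951,-.2116,.24,16)
s=ctrl.get_state();i=ctrl.get_image('wrist')
R=cv2.Rodrigues(np.array(s['tool_rot']))[0];T=np.eye(4);T[:3,:3]=R;T[:3,3]=s['position']
np.savez('wrist.npz',K=i['K'],d=i['dist'],T=T@i['T_tool_cam'])
im=i['pixels'][:,:,::-1].copy();cv2.imwrite('pics/w2.png',im)
p=np.array([.547,-.2253]);c,sn=np.cos(.2791),np.sin(.2791);L=lambda x,y:p+[c*x-sn*y,sn*x+c*y]
P=[[*L(x,y),.073] for x in(.032,.068) for y in(.05,.109)]+[[*L(-.105,.135),.045],[*L(.105,.135),.045],[*L(-.06,0),.076]]
q=proj('wrist',P);print(q.round(1))
for v in q: cv2.circle(im,tuple(int(t) for t in v),2,(0,0,255),-1)
cv2.imwrite('pics/w2o.png',im)
E
```

```text
t 7.58 pos [ 0.5954 -0.21    0.2365] yaw 16.03 turn 0.003 (after) t [-0.025 -0.012 -0.058] tilt [-0.0028  0.0015 -1.    ] F [ 0.6  0.8 -2.4] grip 0.5435164311865535 q7 0.6963242244862706
[[291.6 158.9]
 [290.1  69.9]
 [342.  158.9]
 [343.5  69.9]
 [101.1  34.9]
 [393.2  36. ]
 [167.3 228. ]]
```

View pics/w2o.png

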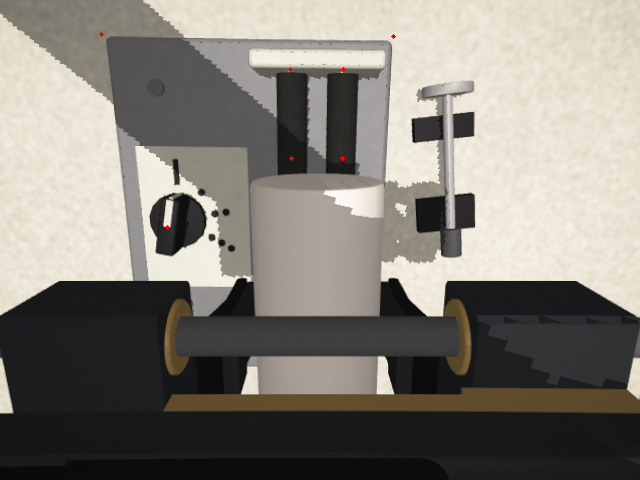

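The wrist view shows the rollers centred at columns 292 and 342 (mid 317), matching the model and the held bottle's axis at 317. The knob is at (178,220). I'll descend, slowing near contact.

Emit:
send_rows(
  steps=[
    {"tx": -0.02,"ty": -0.01,"tz": 0.4,"turn": 0,"grip": 0.4},
    {"tx": 0,"ty": 0,"tz": 0.6,"turn": 0,"grip": 0.4},
    {"tx": 0,"ty": 0,"tz": 0.5,"turn": 0,"grip": 0.4},
    {"tx": 0,"ty": 0,"tz": 0.4,"turn": 0,"grip": 0.4},
    {"tx": 0,"ty": 0,"tz": 0.2,"turn": 0,"grip": 0.4},
    {"tx": 0,"ty": 0,"tz": 0.1,"turn": 0,"grip": 0.4},
    {"tx": 0,"ty": 0,"tz": 0,"turn": 0,"grip": 0.4},
    {"tx": 0,"ty": 0,"tz": 0,"turn": 0,"grip": 0.4},
  ],
)

```text
time: 8.62
position: [0.5965, -0.2125, 0.1073]
tool_rot: [1.889, 2.508, 0.001]
ft_force: [-0.0, -0.6, -2.9]
grip_width: 0.546
grip_force: 20.0
```

Emit:
send_rows(
  steps=[
    {"tx": 0,"ty": 0,"tz": 0.04,"turn": 0,"grip": 0.4},
    {"tx": 0,"ty": 0,"tz": 0.03,"turn": 0,"grip": 0.4},
    {"tx": 0,"ty": 0,"tz": 0.03,"turn": 0,"grip": 0.4},
    {"tx": 0,"ty": 0,"tz": 0,"turn": 0,"grip": 0.4},
    {"tx": 0,"ty": 0,"tz": 0,"turn": 0,"grip": 0.4},
  ],
)

```text
time: 9.25
position: [0.5957, -0.2124, 0.1003]
tool_rot: [1.89, 2.509, -0.0]
ft_force: [-0.2, -0.5, -1.5]
grip_width: 0.548
grip_force: 20.0
```

Emit:
send_rows(
  steps=[
    {"tx": 0,"ty": 0,"tz": 0.02,"turn": 0,"grip": 0.4},
    {"tx": 0,"ty": 0,"tz": 0,"turn": 0,"grip": 0.4},
    {"tx": 0,"ty": 0,"tz": 0,"turn": 0,"grip": 0.4},
  ],
)

```text
time: 9.62
position: [0.5957, -0.2123, 0.1001]
tool_rot: [-1.89, -2.509, -0.001]
ft_force: [-3.3, 0.8, 5.4]
grip_width: 0.545
grip_force: 20.0
```

In contact (Fz rose to +5 N), so I release and lift straight up.

Emit:
send_rows(
  steps=[
    {"tx": 0,"ty": 0,"tz": 0,"turn": 0,"grip": 0.58},
    {"tx": 0,"ty": 0,"tz": 0,"turn": 0,"grip": 0.65},
    {"tx": 0,"ty": 0,"tz": 0,"turn": 0,"grip": 0.75},
    {"tx": 0,"ty": 0,"tz": 0,"turn": 0,"grip": 0.75},
    {"tx": 0,"ty": 0,"tz": 0,"turn": 0,"grip": 0.75},
    {"tx": 0,"ty": 0,"tz": -0.1,"turn": 0,"grip": 0.75},
    {"tx": 0,"ty": 0,"tz": -0.3,"turn": 0,"grip": 0.75},
    {"tx": 0,"ty": 0,"tz": -0.5,"turn": 0,"grip": 0.75},
    {"tx": 0,"ty": 0,"tz": -0.6,"turn": 0,"grip": 0.75},
    {"tx": 0,"ty": 0,"tz": -0.6,"turn": 0,"grip": 0.75},
    {"tx": 0,"ty": 0,"tz": 0,"turn": 0,"grip": 0.75},
    {"tx": 0,"ty": 0,"tz": 0,"turn": 0,"grip": 0.75},
  ],
)

```text
time: 11.12
position: [0.5957, -0.2123, 0.2255]
tool_rot: [1.89, 2.509, 0.001]
ft_force: [-0.9, 0.9, -0.2]
grip_width: 0.752
grip_force: 0.0
```

```bash
python3 - <<'E'
from h import *
from bench import ctrl
s=ctrl.get_state();i=ctrl.get_image('wrist')
R=cv2.Rodrigues(np.array(s['tool_rot']))[0];T=np.eye(4);T[:3,:3]=R;T[:3,3]=s['position']
np.savez('wrist.npz',K=i['K'],d=i['dist'],T=T@i['T_tool_cam'])
im=i['pixels'][:,:,::-1].copy();cv2.imwrite('pics/w3.png',im)
cv2.imwrite('pics/w3c.png',np.vstack([cv2.resize(im[100:340,60:460],None,fx=2,fy=2,interpolation=cv2.INTER_CUBIC)]))
go(.489,-.241,.2,0)
E
```

```text
t 11.18 pos [ 0.5953 -0.2121  0.2246] yaw 16.01 turn 2.001 (after) t [-0.482 -1.771  0.409] tilt [-1.e-03  5.e-04 -1.e+00] F [0.5 0.3 0.5] grip 0.7554295128141856 q7 0.7024125652932091
```

View pics/w3c.png

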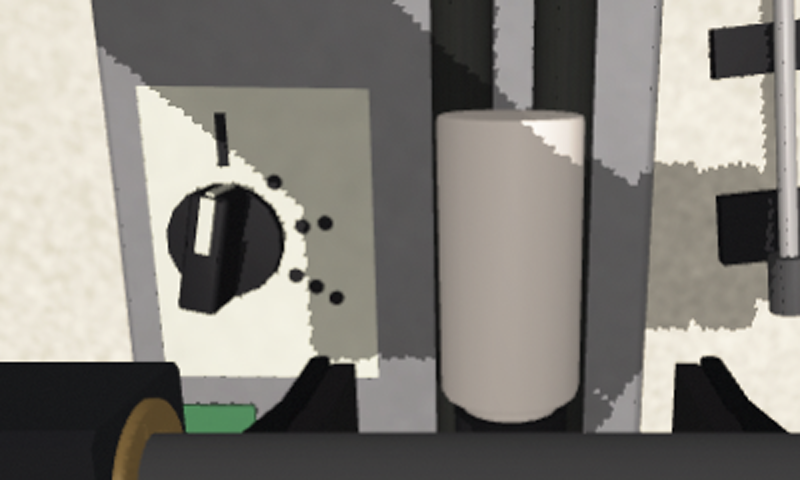

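The bottle lies in the valley between the rollers, released, at columns 436–585 of the crop. The knob's white line runs from (209,196) to (203,254), and the marks are clearly visible.

```bash
python3 - <<'E'
from h import *
f=lambda c:(np.array(c,float)+.5)/2-.5+[60,100]
w=onz('wrist',f([(274,182),(303,227),(325,223),(296,275),(316,287),(337,298),(219,115),(223,164)]),[.045]*8)[:,:2]
a=[.7,1.4,1.4,2.1,2.1,2.1,0,0]
def res(p): # knob centre and yaw; bearing of y axis=90+yaw, clockwise angle
    r=[]
    for q,t in zip(w,a):
        b=p[2]+np.pi/2-t; d=q-p[:2]; r.append(d[0]*np.sin(b)-d[1]*np.cos(b))
    return r
s=least_squares(res,[.489,-.241,.28]);print(s.x,np.degrees(s.x[2]),(s.fun*1000).round(1))
e=onz('wrist',f([(209,196),(203,254),(197,308)]),[.076]*3)[:,:2];d=e[0]-e[1];b=np.degrees(np.arctan2(d[1],d[0]))
print('pointer bearing',b,'angle',np.degrees(s.x[2])+90-b, e)
dd=d/np.linalg.norm(d);print('from centre',[(round(float((q-s.x[:2])@dd)*1e3,1),round(float(np.cross(dd,q-s.x[:2]))*1e3,1)) for q in e])
for q in ([.4893,-.2419],s.x[:2]): go(q[0],q[1],.16,b-90)
E
```

```text
[ 0.48847909 -0.24221564  0.27126831] 15.542529199685887 [ 0.   0.1 -0.1 -0.2  0.2 -0.   0.  -0. ]
pointer bearing 94.86976526275856 angle 10.672763936927325 [[ 0.48730987 -0.21988182]
 [ 0.48909907 -0.24088217]
 [ 0.49070719 -0.26116772]]
from centre [(22.4, -0.7), (1.3, -0.7), (-19.1, -0.6)]
t 11.18 pos [ 0.5953 -0.2121  0.2246] yaw 16.01 turn 1.393 (after) t [-0.345 -1.802  1.076] tilt [-1.e-03  5.e-04 -1.e+00] F [0.5 0.3 0.5] grip 0.7554295128141856 q7 0.7024125652932091
t 11.18 pos [ 0.5953 -0.2121  0.2246] yaw 16.01 turn 1.393 (after) t [-0.349 -1.816  1.076] tilt [-1.e-03  5.e-04 -1.e+00] F [0.5 0.3 0.5] grip 0.7554295128141856 q7 0.7024125652932091<stdin>:13: DeprecationWarning: Arrays of 2-dimensional vectors are deprecated. Use arrays of 3-dimensional vectors instead. (deprecated in NumPy 2.0)
```

Emit:
send_rows(
  steps=[
    {"tx": 0,"ty": 0,"tz": 0,"turn": 0.7,"grip": 0.5},
    {"tx": 0,"ty": 0,"tz": 0,"turn": 0.7,"grip": 0.5},
    {"tx": -0.1,"ty": -0.4,"tz": 0,"turn": 0,"grip": 0.5},
    {"tx": -0.1,"ty": -0.5,"tz": 0,"turn": 0,"grip": 0.5},
    {"tx": -0.1,"ty": -0.5,"tz": 0.2,"turn": 0,"grip": 0.5},
    {"tx": -0.05,"ty": -0.41,"tz": 0.5,"turn": 0,"grip": 0.5},
    {"tx": 0,"ty": 0,"tz": 0.6,"turn": 0,"grip": 0.5},
    {"tx": 0,"ty": 0,"tz": 0.3,"turn": 0,"grip": 0.5},
    {"tx": 0,"ty": 0,"tz": 0,"turn": 0,"grip": 0.5},
    {"tx": 0,"ty": 0,"tz": 0,"turn": 0,"grip": 0.5},
  ],
)

```text
time: 12.42
position: [0.4902, -0.2427, 0.13]
tool_rot: [2.125, 2.312, 0.0]
ft_force: [-0.0, -0.2, 2.0]
grip_width: 0.499
grip_force: 0.0
```

```bash
python3 -c "
from h import *
go(.4885,-.2422,.0765,4.9)
go(.4885,-.2422,.0765,4.9)"
```

```text
t 12.43 pos [ 0.4902 -0.2427  0.13  ] yaw 4.83 turn -0.009 (after) t [ 0.01  -0.028  0.891] tilt [ 1.2e-03 -7.0e-04 -1.0e+00] F [-0.  -0.2  2. ] grip 0.49862706712344707 q7 0.604430145494686
t 12.43 pos [ 0.4902 -0.2427  0.13  ] yaw 4.83 turn -0.009 (after) t [ 0.01  -0.028  0.891] tilt [ 1.2e-03 -7.0e-04 -1.0e+00] F [-0.  -0.2  2. ] grip 0.49862706712344707 q7 0.604430145494686
```

Emit:
send_rows(
  steps=[
    {"tx": 0.01,"ty": -0.02,"tz": 0.3,"turn": 0,"grip": 0.5},
    {"tx": 0,"ty": 0,"tz": 0.3,"turn": 0,"grip": 0.5},
    {"tx": 0,"ty": 0,"tz": 0.2,"turn": 0,"grip": 0.5},
    {"tx": 0,"ty": 0,"tz": 0.08,"turn": 0,"grip": 0.5},
    {"tx": 0,"ty": 0,"tz": 0,"turn": 0,"grip": 0.5},
    {"tx": 0,"ty": 0,"tz": 0,"turn": 0,"grip": 0.1},
    {"tx": 0,"ty": 0,"tz": 0,"turn": 0,"grip": 0.1},
    {"tx": 0,"ty": 0,"tz": 0,"turn": 0,"grip": 0.1},
    {"tx": 0,"ty": 0,"tz": 0,"turn": 0,"grip": 0.1},
    {"tx": 0,"ty": 0,"tz": 0,"turn": 0,"grip": 0.1},
  ],
  newtons=25,
)

```text
time: 13.68
position: [0.4883, -0.2419, 0.0765]
tool_rot: [2.126, 2.312, 0.001]
ft_force: [-0.7, -0.2, 1.2]
grip_width: 0.16
grip_force: 25.0
```

Emit:
send_rows(
  steps=[
    {"tx": 0,"ty": 0,"tz": 0,"turn": 0.8,"grip": 0.1},
    {"tx": 0,"ty": 0,"tz": 0,"turn": 0.8,"grip": 0.1},
    {"tx": 0,"ty": 0,"tz": 0,"turn": 0.8,"grip": 0.1},
    {"tx": 0,"ty": 0,"tz": 0,"turn": 0.8,"grip": 0.1},
    {"tx": 0,"ty": 0,"tz": 0,"turn": 0.8,"grip": 0.1},
    {"tx": 0,"ty": 0,"tz": 0,"turn": 0.8,"grip": 0.1},
    {"tx": 0,"ty": 0,"tz": 0,"turn": 0.8,"grip": 0.1},
    {"tx": 0,"ty": 0,"tz": 0,"turn": 0.8,"grip": 0.1},
    {"tx": 0,"ty": 0,"tz": 0,"turn": 0.8,"grip": 0.1},
    {"tx": 0,"ty": 0,"tz": 0,"turn": 0.8,"grip": 0.1},
    {"tx": 0,"ty": 0,"tz": 0,"turn": 0,"grip": 0.1},
    {"tx": 0,"ty": 0,"tz": 0,"turn": 0,"grip": 0.1},
  ],
)

```text
time: 15.18
position: [0.4881, -0.2418, 0.0765]
tool_rot: [-3.028, -0.837, -0.0]
ft_force: [-1.4, 0.1, 3.5]
grip_width: 0.156
grip_force: 25.0
```

```bash
python3 -c "
from h import *
go(.4885,-.2422,.0765,-64.7)"
```

```text
t 15.18 pos [ 0.4881 -0.2418  0.0765] yaw -59.08 turn 0.702 (after) t [ 0.003  0.008 -0.001] tilt [ 2.e-04  2.e-04 -1.e+00] F [-1.4  0.1  3.5] grip 0.15604575767396517 q7 -0.41417277121110296
```

Turn the last bit, release, rise, and move off so the cameras can check.

Emit:
send_rows(
  steps=[
    {"tx": 0,"ty": 0,"tz": 0,"turn": 0.4,"grip": 0.1},
    {"tx": 0,"ty": 0,"tz": 0,"turn": 0.3,"grip": 0.1},
    {"tx": 0,"ty": 0,"tz": 0,"turn": 0,"grip": 0.1},
    {"tx": 0,"ty": 0,"tz": 0,"turn": 0,"grip": 0.1},
    {"tx": 0,"ty": 0,"tz": 0,"turn": 0,"grip": 0.3},
    {"tx": 0,"ty": 0,"tz": 0,"turn": 0,"grip": 0.5},
    {"tx": 0,"ty": 0,"tz": 0,"turn": 0,"grip": 0.5},
    {"tx": 0,"ty": 0,"tz": 0,"turn": 0,"grip": 0.5},
    {"tx": 0,"ty": 0,"tz": -0.3,"turn": 0,"grip": 0.5},
    {"tx": 0,"ty": 0,"tz": -0.6,"turn": 0,"grip": 0.5},
  ],
)

```text
time: 16.42
position: [0.4872, -0.2416, 0.1307]
tool_rot: [-3.065, -0.685, 0.004]
ft_force: [0.2, -0.4, -0.1]
grip_width: 0.5
grip_force: 0.0
```

Emit:
send_rows(
  steps=[
    {"tx": 0,"ty": 0,"tz": -0.7,"turn": 0,"grip": 0.5},
    {"tx": 0,"ty": 0,"tz": -0.7,"turn": 0,"grip": 0.5},
    {"tx": -0.5,"ty": 0,"tz": -0.4,"turn": 0,"grip": 0.5},
    {"tx": -0.6,"ty": 0,"tz": 0,"turn": 0,"grip": 0.5},
    {"tx": 0,"ty": 0,"tz": 0,"turn": 0,"grip": 0.5},
    {"tx": 0,"ty": 0,"tz": 0,"turn": 0,"grip": 0.5},
  ],
)

```text
time: 17.18
position: [0.4288, -0.2698, 0.2391]
tool_rot: [-3.066, -0.686, -0.003]
ft_force: [-0.1, 1.7, -0.5]
grip_width: 0.502
grip_force: 0.0
```

```bash
python3 - <<'E'
from h import *
from bench import ctrl
s=ctrl.get_state();i=ctrl.get_image('wrist')
R=cv2.Rodrigues(np.array(s['tool_rot']))[0];T=np.eye(4);T[:3,:3]=R;T[:3,3]=s['position']
np.savez('wrist.npz',K=i['K'],d=i['dist'],T=T@i['T_tool_cam'])
im=i['pixels'][:,:,::-1].copy();cv2.imwrite('pics/w4.png',im);print(s['position'])
q=proj('wrist',[[.4885,-.2422,.06]])[0];print(q)
x,y=[int(v) for v in q];x0=min(max(x-130,0),380);y0=min(max(y-120,0),240);print(x0,y0)
t=ctrl.get_image('top')['pixels'][:,:,::-1]
A=cv2.resize(im[y0:y0+240,x0:x0+260],(520,480),interpolation=cv2.INTER_CUBIC)
B=cv2.resize(t[160:310,170:510],(800-520,124))
o=np.zeros((480,800,3),np.uint8);o[:,:520]=A;o[:124,520:]=B;o[140:340,520:]=cv2.resize(t[180:300,360:500],(280,200));cv2.imwrite('pics/w4c.png',o)
E
```

```text
[ 0.42882451 -0.26977982  0.23906145]
[317.18041986 134.20791318]
187 14
```

View pics/w4c.png

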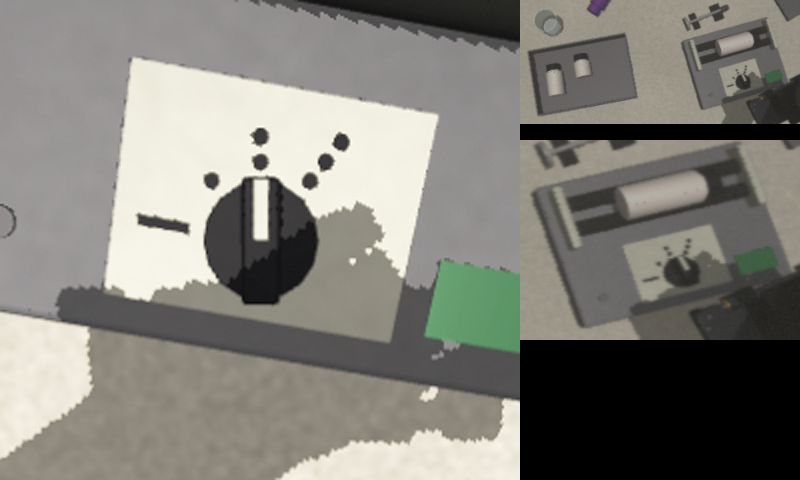

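The pointer at (261,180–240) lines up with the two dots at (260,135) and (260,161). The bottle lies along the rollers, the two short bottles are still in the bin, and the beaker and spindle are unmoved. The robot is clear of everything, so I'm handing in.

```bash
python3 -c "
from bench import ctrl
print(ctrl.close_job())"
```

```text
the job is handed in; nothing more can be done
None
```

The long bottle is lying lengthwise in the valley between the rollers, the selector points at the two-dot mark, and the job was handed in after about 17 s of robot time, with no verdict shown.

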